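# Load a tenoned rail blank into the boring station until it trips the limit switch

## Task

Draw the blank with the tenon out of the rack by the end that sticks out, set it down clear of the rack and let go of it; then take it again further back and feed it, tenon first, under the bar guard of the boring station. Leave it lying flat on the base plate and flush along the low fence, fully home against the end stop so that the tenon's end holds the hinged switch lever pressed back. Leave the plain bar in the rack and the other things on the bench alone.

Things in the scene. Friction and masses are not known exactly. Their poses are not given: they have to be found in the camera images.
- blank: Rail blank to load: pale wood, 200 mm long, 0.2 to 0.4 kg, lying flat: a bar 170 mm long, 50 wide, 40 high, with a tenon at its front end. Origin: middle of length (200) and width, at the underside; x along it towards the tenon, z up. It starts in one of the rack's two pigeonholes (either), lying on the bench, tenon end sticking 70 to 80 mm out of the mouth.
- blank_tip (a point): Centre of the tenon's end face, 100 mm ahead of the blank's origin, 20 mm above its underside. The tenon is centred, 30 mm long, 24 mm wide, 22 mm high (9 to 31 mm above the underside).
- blank_tail (a point): Centre of the blank's plain tail end: 100 mm behind the blank's origin, 20 mm above its underside.
- plain: A plain bar of the same pale wood without a tenon, 200 x 50 x 40 mm, in the other pigeonhole, sticking out 70 to 80 mm: leave it. Origin: centre of its underside, x along it, out of the rack.
- rack: Fixed wooden rack, 150 mm deep, 215 wide, 68 high: two pigeonholes 85 mm wide, 56 mm high, centre lines 50 mm either side of its centre, 15 mm walls, no floor (the blanks lie on the bench), roofed, closed behind. Origin: centre, at bench level; x straight out of the mouths; mouth plane 75 mm from the origin.
- station: Fixed boring station: aluminium base plate 300 mm (x) by 130 (y), 8 mm thick. Origin: centre of its underside, at bench level; x is the feed direction, towards the end stop. A blank that is flush with the fence has its centre line at y = 0.
- fence (a point): Middle of the fence's guiding face, at its top edge: station x = 0, y = 25 mm, 20 mm above the bench. The low dark fence runs along the plate's whole length on the +y side, 12 mm thick, 12 mm above the plate.
- stop (a point): Point on the face of the dark end stop that the tenon's end meets: station x = 120, y = 8 mm, 28 mm above the bench. The stop spans y = 2 to 25 mm and rises 44 mm above the bench. Beside it is a grey switch housing, x = 122 to 150, y = -64 to -38 mm, 42 mm high.
- guard_entry (a point): Middle of the opening under the guard: station x = 30, y = 0, 35 mm above the bench. The guard is a low frame of steel bars, 62 to 68 mm above the bench, over x = 30 to 150, y = -54 to 50 mm: 6 mm bars along x at y = -50, -28, 28 and 46 mm, crossbars at both ends, on four 8 mm posts at x = 36 and 144, y = -50 and 46 mm.
- lever (a joint): Hinged limit-switch lever under the guard: steel strip with a black upright roller 10 mm across at its tip, in the tenon's way just before the stop. Vertical pin at station x = 117, y = -46 mm, 40 mm from the roller. 0 rad: free, roller 16 mm proud of the stop's face; about 0.4: held by a blank that touches the stop (limit 0.5). Weak spring, under 0.5 N; the blank's friction holds it.
- lever_tip (a point): Centre of the lever's roller, 27 mm above the bench; when the lever is free it lies at station x = 109, y = -7 mm.
- glue: Bystander: white glue bottle, 56 mm across, 150 mm tall, standing. Origin: centre of its underside.
- driver: Bystander: screwdriver lying flat. Origin: centre of its underside.
- dustbrush: Bystander: hand brush lying flat. Origin: centre of its underside.
- trysquare: Bystander: carpenter's try square lying flat, dark wooden stock and a steel blade 150 mm long. Origin: middle of the stock's underside.
- offcut: Bystander: dark wood offcut 60 x 45 x 30 mm. Origin: centre of its underside.
- spindle: Bystander: turned wooden spindle, 52 mm across, 125 mm tall, standing. Origin: centre of its underside.
- tin: Bystander: wax tin, 80 mm across, 70 mm tall, standing. Origin: centre of its underside.
Mind the look-alikes: they are no part of the job. What is shaped like the blank but green is not meant.

How it is judged:
On the way:
1. the tenoned blank has been drawn wholly out of the rack's mouth, lies flat on the bench or base plate and is let go (x of blank_tail in the frame of rack above 0.075 m and height (world z) of blank below 0.015 m and angle between blank's own z axis and vertical below 0.06 rad and contact force between blank and the fingers below 0.1 N and contact force between blank and the arm below 0.1 N and linear speed of blank below 0.02 m/s), for 0.2 s.
At the end, for the whole second after the job is handed in: The tenoned blank rests flat on the base plate (tilt under 0.04 rad), tenon end within 4 mm of the end stop, centre line within 4 mm of flush along the fence and within 0.04 rad of parallel, lever held at more than 0.31 rad, blank at rest (value of joint lever above 0.31 rad and x of blank_tip in the frame of station above 0.116 m and y of blank in the frame of station between -0.004 and 0.004 m and angle between the x axis of blank and the x axis of station, either way round below 0.04 rad and angle between blank's own z axis and vertical below 0.04 rad and z of blank in the frame of station between 0.005 and 0.011 m and linear speed of blank below 0.01 m/s); the robot touches nothing.
It fails at once if the plain bar is moved more than 25 mm (distance of plain from where it was at the start of the episode above 0.025 m).
It fails at once if another thing on the bench is moved more than 40 mm (distance of any of glue, driver, dustbrush, trysquare, offcut, spindle, tin from where it was at the start of the episode above 0.04 m).
It also fails if it takes over 56 s, if anything falls off the work surface, if the arm or the gripper's body presses on something with over 40 N, if the wrist force passes 120 N, or if a joint passes its speed limit or range.

## Robot

A 6-joint arm with a two-finger parallel gripper is mounted at the origin on the work surface. World frame = base frame: x ahead of the robot, y to its left, z up, the work surface at z = 0. Lengths are in m, angles in rad, forces in N, time in s.
With the tool pointing down it reaches from about 0.35 to 0.925 m from the base axis. Payload 6.4 kg.
Tool frame: the origin (TCP) lies at the very end of the fingers, on their centre line; the grasp point (between the pads) lies 19 mm behind it; z points along the fingers, y is the direction in which the jaws open and shut (so a half turn about z gives the same grasp; the last joint's range is limited). The gripper opens to 94 mm and grips with 3 to 60 N. Pads are 16 mm wide; open, the fingers measure 119 mm over their backs; the gripper's body (75 mm by 177 mm) begins 78 mm behind the grasp point.
Start: joints at [-1.406, 0.245, 1.558, -0, 1.339, -0.174], TCP at [0.216, -0.613, 0.205] pointing down, gripper open.
Joint ranges: [-3.13, 3.13], [-1.02, 2.26], [0.13, 2.54], [-0.95, 4.09], [0.21, 2.88], [-2.74, 2.74]. Speed limits (rad/s): [2.57, 2.57, 3.14, 3.14, 3.14, 3.14].

## Interface

Orientations are given as [roll, pitch, yaw] about the fixed x, y, z axes, in that order (R = Rz(yaw) Ry(pitch) Rx(roll)).
In Python, from plant import env, viewer gives the robot as it stands. The module is installed in compiled form; this text tells all that it offers.
- The arm moves only by the shell command python3 -m handwheel 'ROWS' [FORCE]. ROWS is JSON, a list of rows, each a list of 5 numbers: the shift along the tool's x, y, z each as a share of 0.4 m, from -1 to 1, then the turn about the tool's z as a share of pi rad, from -1 to 1, then the gripper command: -1 is shut, 1 is fully open, values between are in proportion. A call has 1 to 10 rows; each row is the pose to reach, as a shift and turn from the pose measured when the call began, along the tool's axes at that moment, turning the shorter way round; what a row does not reach only later rows make up. A row lasts 1/12 s, in which the tool goes at most 41.7 mm and 7.16 degrees, less where a joint would pass 70% of its speed; a pose out of reach is approached as far as the arm can. A call with a number of a shift or a turn outside -1 to 1 is refused whole. A call with a gripper value outside its range is refused whole. The fingers move at their own pace and stop on an object; FORCE is the grip in N (left out, the last holds). Time passes only in rows, so rows that repeat a pose let the fingers close. It gives the time, the measured TCP pose, the force and the opening at its end, in the units of the state.
- env.get_state(): the state, without advancing time (a new reading comes with each control period).
- viewer.camera(name): name is "scene" or "top" or "wrist"; returns the picture (420x560x3 uint8, red, green, blue); there is no depth.
- viewer.camera_params(name): a dict with "mtx" (3x3 intrinsics, pixels), "R" (3x3) and "t" (3): a world point X has camera coordinates R X + t; the wrist camera has in their place "T_tool_cam" (4x4, takes a point from camera to tool coordinates, whose origin is the TCP and whose axes are the flange's). Camera axes: x right, y down, z forward; pixel columns grow to the right and rows downward; lengths in m; the calibration is good to about 2 mm. A picture is of the moment at which its call begins: read the wrist's pose just before it. camera_params takes no time and is no camera call.
- env.job_done(): hands the job in, once; it reports no verdict.
The state is a dict: "t": time; "qpos": joint angles; "joint_vel": joint speeds; "tau": joint torques, N m; "ee_pos": TCP position; "orientation": TCP orientation; "wrist_force": force on the tool from outside, world axes, zero at the start; "moment": the same for the moment, N m; "grip_width": finger opening in m.
Only numpy, scipy, OpenCV 4.12 (cv2) and the standard library are available. Lean on these libraries where they do the work, as an engineer would, in place of code of your own. Each camera call takes 0.05 s, during which the arm holds its last target.

## Working session

There is one attempt and no reset: what is moved stays moved. The work goes in short steps, Python scripts to look and compute and a shell command to move; the robot and the scene stay as the last step left them, time stands still between calls to the robot, and variables do not carry over. Pictures are saved under pics/ and viewed, and the job is handed in when it is done.

```bash
mkdir -p pics; python3 - <<'E'
from plant import env, viewer
import cv2
s=env.get_state()
print({k:(v if not hasattr(v,'round') else v) for k,v in s.items()})
for n in ['scene','top','wrist']:
    cv2.imwrite(f'pics/{n}0.png',viewer.camera(n)[:,:,::-1])
    p=viewer.camera_params(n); print(n,{k:v.tolist() if hasattr(v,'tolist') else v for k,v in p.items()})
E
```

```text
{'t': 0.0, 'qpos': array([-1.40609799e+00,  2.45781133e-01,  1.55895996e+00, -1.13459536e-05,
        1.33868890e+00, -1.74112027e-01]), 'joint_vel': array([-0.00054248,  0.00110492,  0.00080175, -0.0001967 ,  0.00231883,
       -0.0006825 ]), 'tau': array([-2.15550877e-03, -4.15840852e+01, -3.14598656e+01,  6.83520664e-02,
        3.32947215e-02, -1.45124495e-04]), 'ee_pos': array([ 0.21593674, -0.61247227,  0.20439548]), 'orientation': array([-3.13978118e+00, -3.07418487e-04,  3.38812710e-01]), 'wrist_force': array([-0.33726453,  0.08872662, -0.23362891]), 'moment': array([ 0.00744813, -0.02537412, -0.03633556]), 'grip_width': 0.09412191703938266}
scene {'mtx': [[442.9833216591763, 0.0, 283.43691481483546], [0.0, 442.9833216591763, 212.54839670119395], [0.0, 0.0, 1.0]], 'R': [[-0.5108785409615391, 0.8596262801496781, 0.006765712160309966], [0.7263654947799745, 0.4358638661899059, -0.531428130741148], [-0.4597785166556307, -0.2665808481980933, -0.8470763643237442]], 't': [0.262850527137202, -0.3384372051948511, 1.4256989320872173]}
top {'mtx': [[545.816171510094, 0.0, 281.59297582045633], [0.0, 545.816171510094, 211.97470693683272], [0.0, 0.0, 1.0]], 'R': [[-0.006344503971188086, -0.9999795291692797, -0.0008297660786865618], [-0.9856365341141282, 0.006393536636546987, -0.16875943028099452], [0.16876128077508856, -0.0002528471136711201, -0.9856569211340672]], 't': [0.008827903895622002, 0.49346591614208346, 1.443927393340339]}
wrist {'mtx': [[318.3549903590283, 0.0, 277.58949325497497], [0.0, 318.3549903590283, 210.34945114150483], [0.0, 0.0, 1.0]], 'T_tool_cam': [[-0.0003115565193599021, -0.9704726191460091, -0.24121110758092906, 0.06981900910189497], [0.9999999111202662, -0.00037087631841117136, 0.00020052484698566094, 0.0007876498043377644], [-0.0002840633609975383, -0.24121102366732686, 0.9704726484395971, -0.17804793673521127], [0.0, 0.0, 0.0, 1.0]]}
```

View pics/scene0.png

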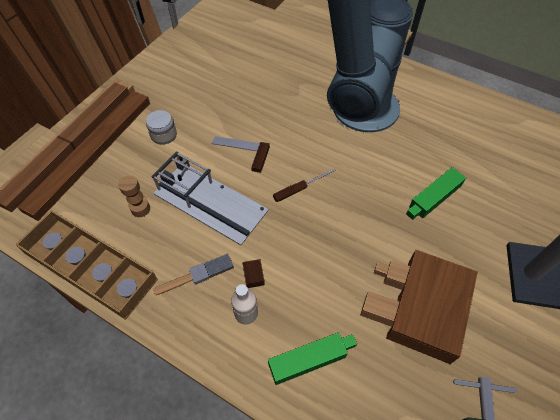

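View pics/top0.png

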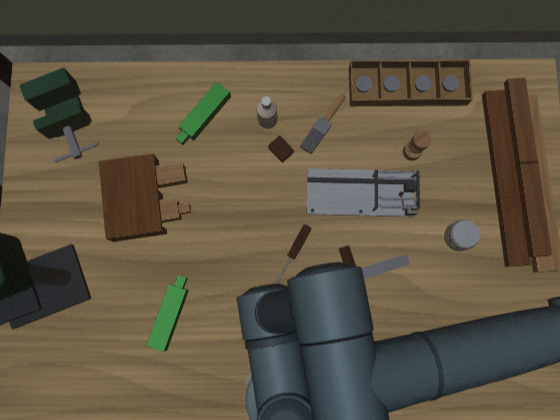

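View pics/wrist0.png

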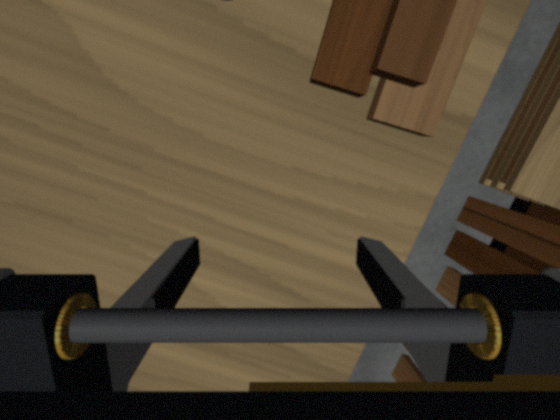

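```bash
cat > h.py <<'E'
import numpy as np, cv2
from plant import env, viewer
from scipy.spatial.transform import Rotation as Ro
def ext(name, st=None):
    p=viewer.camera_params(name); K=np.array(p['mtx'])
    if name!='wrist': return K,np.array(p['R']),np.array(p['t'])
    st=st or env.get_state()
    T=np.eye(4);T[:3,:3]=Ro.from_euler('xyz',st['orientation']).as_matrix();T[:3,3]=st['ee_pos']
    W=np.linalg.inv(T@np.array(p['T_tool_cam'])); return K,W[:3,:3],W[:3,3]
def cast(e,uv,z):
    K,R,t=e; c=-R.T@t
    d=np.array([R.T@np.linalg.inv(K)@[u,v,1] for u,v in np.atleast_2d(uv)])
    return c+d*((z-c[2])/d[:,2])[:,None]
def proj(e,X):
    K,R,t=e; x=(np.atleast_2d(X)@R.T+t)@K.T; return x[:,:2]/x[:,2:]
E
python3 - <<'E'
import cv2
a=cv2.imread('pics/top0.png')
cv2.imwrite('pics/tc1.png',cv2.convertScaleAbs(cv2.resize(a[140:250,90:210],None,fx=5,fy=5,interpolation=cv2.INTER_CUBIC),alpha=1.5))
cv2.imwrite('pics/tc2.png',cv2.convertScaleAbs(cv2.resize(a[155:230,295:430],None,fx=5.5,fy=5.5,interpolation=cv2.INTER_CUBIC),alpha=1.5))
E
```

```text
(no output)
```

View pics/tc1.png

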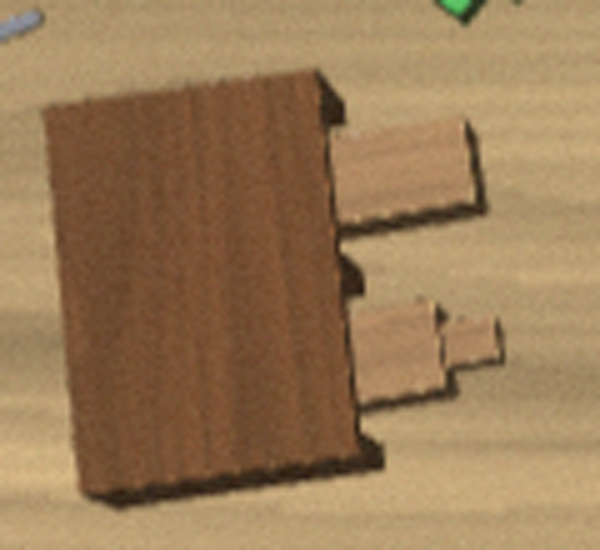

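View pics/tc2.png

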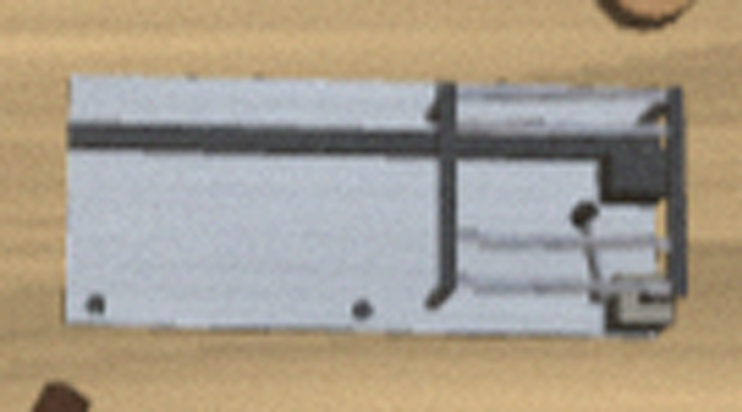

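```bash
python3 - <<'E'
from h import *
e=ext('top')
f=lambda P,s,o,z: cast(e,np.array(P)/s+o,z)
np.set_printoptions(precision=4,suppress=True)
r=f([(45,107),(318,72),(357,458),(82,495)],5,(90,140),.068); print('rack',r, r.mean(0))
print('bar',f([(352,312),(437,303),(447,392),(360,405)],5,(90,140),.04))
print('ten',f([(497,318),(502,361)],5,(90,140),.031))
print('plain',f([(465,118),(480,207)],5,(90,140),.04))
print('plate',f([(70,75),(66,322),(660,334)],5.5,(295,155),.008))
print('fence top: ',f([(68,147),(600,158)],5.5,(295,155),.008))
print('fence outer: ',f([(68,124),(440,132)],5.5,(295,155),.02))
E
```

```text
rack [[0.6317 0.501  0.068 ]
 [0.6504 0.3533 0.068 ]
 [0.4382 0.3255 0.068 ]
 [0.4193 0.4707 0.068 ]] [0.5349 0.4126 0.068 ]
bar [[0.5226 0.3369 0.04  ]
 [0.5273 0.2905 0.04  ]
 [0.4779 0.2838 0.04  ]
 [0.4711 0.331  0.04  ]]
ten [[0.5204 0.2591 0.031 ]
 [0.4964 0.2558 0.031 ]]
plain [[0.6315 0.2777 0.04  ]
 [0.5809 0.2683 0.04  ]]
plate [[ 0.623  -0.0689  0.008 ]
 [ 0.4944 -0.065   0.008 ]
 [ 0.4863 -0.3653  0.008 ]]
fence top:  [[ 0.5851 -0.0674  0.008 ]
 [ 0.5776 -0.339   0.008 ]]
fence outer:  [[ 0.5944 -0.0669  0.02  ]
 [ 0.589  -0.2557  0.02  ]]
```

```bash
cat >> h.py <<'E'
def plan(target,yaw,blank=None):
    """shares [x,y,z,turn] from the measured pose to target TCP, tool down with yaw"""
    s=env.get_state(); Rm=Ro.from_euler('xyz',s['orientation']).as_matrix()
    d=Rm.T@(np.array(target)-s['ee_pos'])/.4
    dy=(yaw-s['orientation'][2]+np.pi)%(2*np.pi)-np.pi
    print('plan',np.round(d,4),round(-dy/np.pi,4),'at',np.round(s['ee_pos'],4),np.round(s['orientation'],4),'t',s['t'])
E
python3 -m handwheel '[[0.877,-0.2,-0.14,-0.382,0.5],[0.877,-0.2,-0.14,-0.382,0.5],[0.877,-0.2,-0.14,-0.382,0.5],[0.877,-0.2,-0.14,-0.382,0.5],[0.877,-0.2,-0.14,-0.382,0.5],[0.877,-0.2,-0.14,-0.382,0.5],[0.877,-0.2,-0.14,-0.382,0.5],[0.877,-0.2,-0.14,-0.382,0.5],[0.877,-0.2,-0.14,-0.382,0.5],[0.877,-0.2,-0.14,-0.382,0.5]]'
python3 - <<'E'
from h import *
plan([.52,-.42,.26],1.54)
s=env.get_state();np.save('w1.npy',np.r_[s['ee_pos'],s['orientation']])
cv2.imwrite('pics/w1.png',viewer.camera('wrist')[:,:,::-1])
E
```

```text
t: 0.98
ee_pos: [0.5247, -0.4171, 0.2618]
orientation: [3.139, -0.001, 1.55]
wrist_force: [-0.2, -0.6, 0.2]
grip_width: 0.07
plan [-0.0075 -0.0116  0.0044] 0.0033 at [ 0.5247 -0.4171  0.2618] [ 3.1395e+00 -1.3000e-03  1.5503e+00] t 0.9833
```

View pics/w1.png

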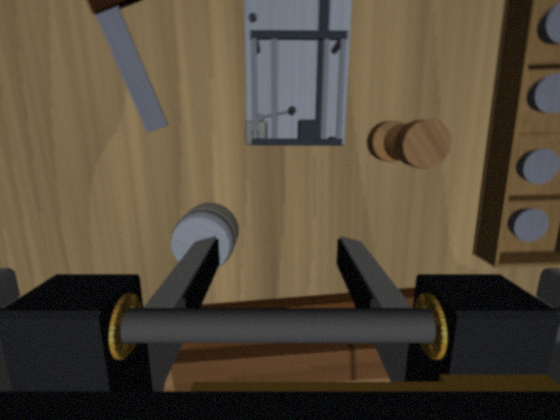

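```bash

python3 -m handwheel '[[0.344,0.056,0,0,0.5],[0.344,0.056,0,0,0.5],[0.344,0.056,0,0,0.5],[0.344,0.056,0,0,0.5],[0.344,0.056,0,0,0.5],[0.344,0.056,0,0,0.5]]'
python3 - <<'E'
from h import *
s=env.get_state();np.save('w2.npy',np.r_[s['ee_pos'],s['orientation']])
a=viewer.camera('wrist')[:,:,::-1]
cv2.imwrite('pics/w2.png',a)
cv2.imwrite('pics/w2c.png',cv2.convertScaleAbs(cv2.resize(a[:240,170:430],None,fx=2.5,fy=2.5,interpolation=cv2.INTER_CUBIC),alpha=1.5))
E
```

```text
t: 1.53
ee_pos: [0.5477, -0.2817, 0.2612]
orientation: [-3.141, -0.0, 1.549]
wrist_force: [-0.1, 0.4, 0.3]
grip_width: 0.0707
```

View pics/w2c.png

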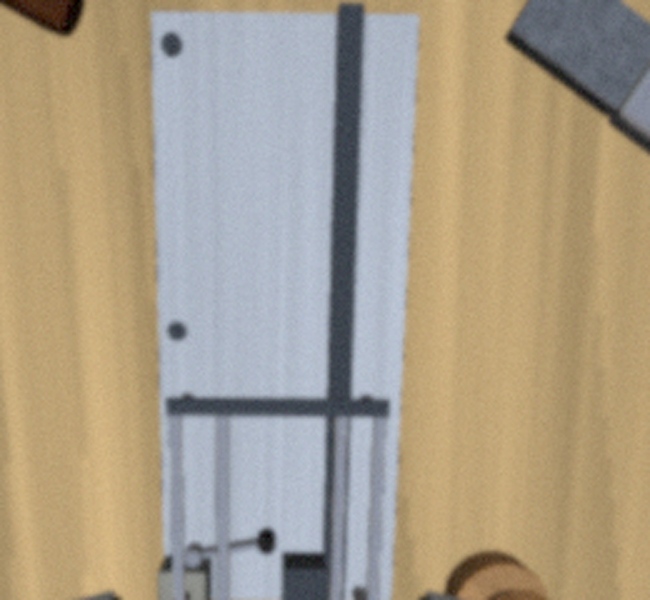

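```bash
python3 - <<'E'
from h import *
np.set_printoptions(precision=4,suppress=True)
v=np.load('w2.npy'); e=ext('wrist',dict(ee_pos=v[:3],orientation=v[3:]))
f=lambda P,z: cast(e,np.array(P)/2.5+(170,0),z)
c=f([(152,13),(419,14)],.008);print('corners',c)
F=f([(337.5,13),(335,120),(331,300),(327,480)],.008);print('fence',F)
print('fence outer top',f([(363,20),(353,380)],.02))
print('stop',f([(283,553),(325,553)],.008),f([(283,568),(325,568)],.044))
print('roller',f([(267,537)],.03))
E
```

```text
corners [[ 0.4964 -0.0643  0.008 ]
 [ 0.6249 -0.0675  0.008 ]]
fence [[ 0.5857 -0.0662  0.008 ]
 [ 0.5844 -0.1133  0.008 ]
 [ 0.5822 -0.1991  0.008 ]
 [ 0.5797 -0.2944  0.008 ]]
fence outer top [[ 0.5966 -0.0735  0.02  ]
 [ 0.5926 -0.2397  0.02  ]]
stop [[ 0.5548 -0.3357  0.008 ]
 [ 0.5784 -0.3362  0.008 ]] [[ 0.5542 -0.3335  0.044 ]
 [ 0.576  -0.334   0.044 ]]
roller [[ 0.5462 -0.3204  0.03  ]]
```

```bash

python3 -m handwheel '[[1,-0.17,0.1,-0.048,0.5],[1,-0.17,0.1,-0.048,0.5],[1,-0.17,0.1,-0.048,0.5],[1,-0.17,0.1,-0.048,0.5],[1,-0.17,0.1,-0.048,0.5],[1,-0.17,0.1,-0.048,0.5],[1,-0.17,0.1,-0.048,0.5],[1,-0.17,0.1,-0.048,0.5],[1,-0.17,0.1,-0.048,0.5],[1,-0.17,0.1,-0.048,0.5]]'
python3 -m handwheel '[[0.1,0,0,0,0.5],[0.1,0,0,0,0.5],[0.1,0,0,0,0.5]]'
python3 - <<'E'
from h import *
s=env.get_state();np.save('w3.npy',np.r_[s['ee_pos'],s['orientation']])
a=viewer.camera('wrist')[:,:,::-1]
cv2.imwrite('pics/w3.png',a)
cv2.imwrite('pics/w3c.png',cv2.convertScaleAbs(cv2.resize(a[:240,170:430],None,fx=2.5,fy=2.5,interpolation=cv2.INTER_CUBIC),alpha=1.5))
E
```

```text
t: 2.42
ee_pos: [0.4886, 0.1197, 0.2211]
orientation: [3.142, -0.001, 1.697]
wrist_force: [0.5, -0.4, 0.8]
grip_width: 0.0705
t: 2.67
ee_pos: [0.484, 0.1594, 0.221]
orientation: [-3.141, 0.0, 1.698]
wrist_force: [-0.3, -0.3, 0.1]
grip_width: 0.0705
```

View pics/w3c.png

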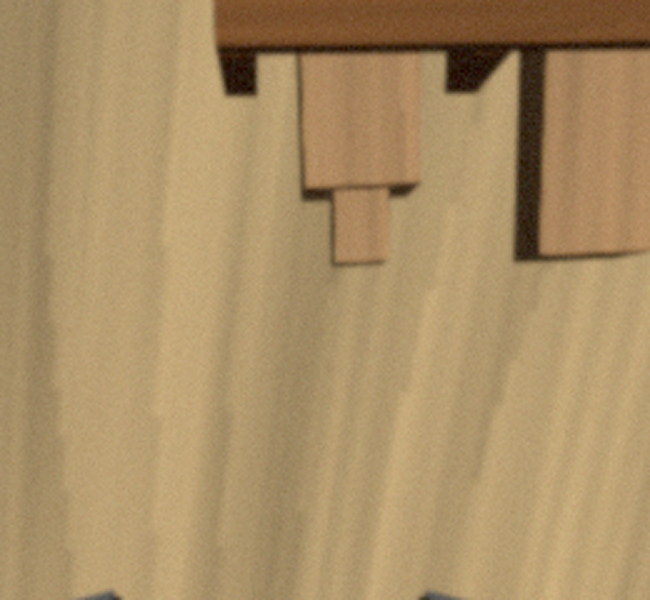

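```bash
python3 - <<'E'
from h import *
np.set_printoptions(precision=4,suppress=True)
v=np.load('w3.npy'); e=ext('wrist',dict(ee_pos=v[:3],orientation=v[3:]))
f=lambda P,z: cast(e,np.array(P)/2.5+(170,0),z)
c=f([(304,186),(419,184)],.04);print('shoulder',c,c.mean(0))
L=f([(300,60),(304,180)],.04);Rr=f([(420,60),(420,180)],.04)
for q in(L,Rr): d=q[1]-q[0];print('edge',q,np.arctan2(d[1],d[0]))
t=f([(333,262),(386,261)],.031);print('tip',t,t.mean(0))
m=f([(220,48),(500,48)],.068);print('mouth',m)
print('walls',f([(227,95),(256,95),(448,92),(478,92)],.0))
print('plain',f([(517,259),(524,100)],.0),f([(540,258)],.04))
for ax in (-1.44,-1.46,-1.425):
  tip=t.mean(0)[:2];sh=c.mean(0)[:2];print(tip+0,np.arctan2(*(tip-sh)[::-1]))
E
```

```text
shoulder [[0.4827 0.2871 0.04  ]
 [0.5305 0.2939 0.04  ]] [0.5066 0.2905 0.04  ]
edge [[0.4746 0.334  0.04  ]
 [0.4824 0.2894 0.04  ]] -1.3974640797057936
edge [[0.5229 0.3402 0.04  ]
 [0.5307 0.2955 0.04  ]] -1.3981666540906088
tip [[0.4998 0.2593 0.031 ]
 [0.5229 0.2626 0.031 ]] [0.5114 0.261  0.031 ]
mouth [[0.4445 0.326  0.068 ]
 [0.5481 0.3392 0.068 ]]
walls [[0.4434 0.3275 0.    ]
 [0.4565 0.3291 0.    ]
 [0.543  0.3414 0.    ]
 [0.5566 0.3431 0.    ]]
plain [[0.5887 0.2744 0.    ]
 [0.578  0.3425 0.    ]] [[0.5871 0.2714 0.04  ]]
[0.5114 0.261 ] -1.4113578941457599
[0.5114 0.261 ] -1.4113578941457599
[0.5114 0.261 ] -1.4113578941457599
```

```bash
python3 - <<'E'
from h import *
plan([.504,.307,.10],1.73);plan([.504,.307,.01],1.73)
E
```

```text
plan [0.3626 0.0956 0.3025] -0.0108 at [0.4842 0.1583 0.2211] [-3.1415e+00  2.0000e-04  1.6960e+00] t 2.7167
plan [0.3626 0.0956 0.5275] -0.0108 at [0.4842 0.1583 0.2211] [-3.1415e+00  2.0000e-04  1.6960e+00] t 2.7167
```

```bash

python3 -m handwheel '[[0.363,0.096,0.3,-0.011,0.5],[0.363,0.096,0.3,-0.011,0.5],[0.363,0.096,0.3,-0.011,0.5],[0.363,0.096,0.3,-0.011,0.5],[0.363,0.096,0.3,-0.011,0.5],[0.363,0.096,0.3,-0.011,0.5],[0.363,0.096,0.3,-0.011,0.5]]'
python3 - <<'E'
from h import *
plan([.504,.307,.01],1.73)
s=env.get_state();np.save('w4.npy',np.r_[s['ee_pos'],s['orientation']])
a=viewer.camera('wrist')[:,:,::-1]
cv2.imwrite('pics/w4.png',a)
E
```

```text
t: 3.3
ee_pos: [0.5048, 0.3053, 0.1]
orientation: [-3.139, 0.001, 1.729]
wrist_force: [0.2, -0.6, 0.3]
grip_width: 0.0704
plan [ 0.0047 -0.0007  0.2249] -0.0004 at [0.5048 0.3053 0.1   ] [-3.1392e+00  1.3000e-03  1.7289e+00] t 3.3
```

View pics/w4.png

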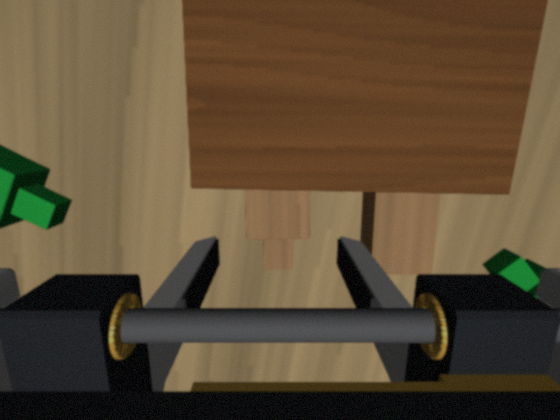

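```bash

python3 -m handwheel '[[0.005,0,0.08,0,0.5],[0.005,0,0.16,0,0.5],[0.005,0,0.225,0,0.5],[0.005,0,0.225,0,0.5],[0.005,0,0.225,0,-1],[0.005,0,0.225,0,-1],[0.005,0,0.225,0,-1],[0.005,0,0.225,0,-1],[0.005,0,0.225,0,-1],[0.005,0,0.225,0,-1]]' 15
python3 -m handwheel '[[0,0,0,0,-1],[0,0,0,0,-1]]' 25
python3 - <<'E'
from h import *
# pull 0.19 along yaw -1.43
s=env.get_state();p=s['ee_pos']
for L in (.1,.19): plan([p[0]+L*np.cos(-1.43),p[1]+L*np.sin(-1.43),p[2]],s['orientation'][2])
E
```

```text
t: 4.18
ee_pos: [0.5067, 0.3072, 0.0141]
orientation: [3.139, 0.001, 1.729]
wrist_force: [-1.6, -3.6, 7.0]
grip_width: 0.0497
t: 4.35
ee_pos: [0.5075, 0.3075, 0.0152]
orientation: [3.136, 0.001, 1.729]
wrist_force: [1.2, -0.5, -2.2]
grip_width: 0.0501
plan [-2.5e-01 -4.4e-03  2.0e-04] -0.0 at [0.5075 0.3075 0.0152] [3.1362e+00 1.0000e-03 1.7292e+00] t 4.35
plan [-4.749e-01 -8.400e-03  4.000e-04] -0.0 at [0.5075 0.3075 0.0152] [3.1362e+00 1.0000e-03 1.7292e+00] t 4.35
```

```bash

python3 -m handwheel '[[-0.05,-0.001,0,0,-1],[-0.1,-0.002,0,0,-1],[-0.15,-0.003,0,0,-1],[-0.2,-0.004,0,0,-1],[-0.25,-0.004,0,0,-1],[-0.3,-0.005,0,0,-1],[-0.35,-0.006,0,0,-1],[-0.4,-0.007,0,0,-1],[-0.45,-0.008,0,0,-1],[-0.475,-0.008,0,0,-1]]' 25
python3 -m handwheel '[[0,0,0,0,-1],[0,0,0,0,-1]]' 25
python3 - <<'E'
from h import *
a=viewer.camera('top')[:,:,::-1]
cv2.imwrite('pics/t5.png',a)
E
```

```text
t: 5.18
ee_pos: [0.5346, 0.1177, 0.0153]
orientation: [3.136, 0.001, 1.728]
wrist_force: [-0.1, 0.1, -4.0]
grip_width: 0.0501
t: 5.35
ee_pos: [0.5346, 0.1176, 0.0153]
orientation: [3.136, 0.001, 1.727]
wrist_force: [-0.5, -1.0, -3.1]
grip_width: 0.0501
```

View pics/t5.png

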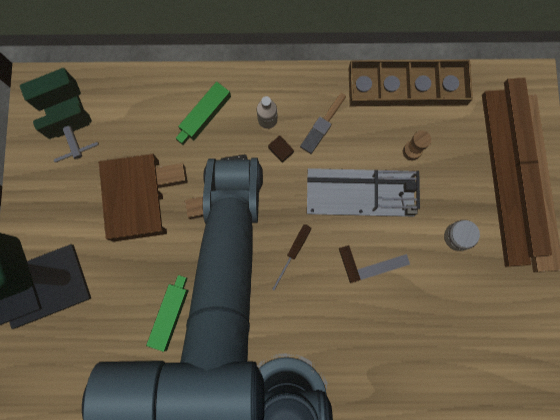

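```bash

python3 -m handwheel '[[0,0,0.003,0,-1],[0,0,0.006,0,-1],[0,0,0.01,0,-1],[0,0,0.01,0,-1]]' 25
python3 -m handwheel '[[0,0,0,0,0.5],[0,0,0,0,0.5],[0,0,0,0,0.5],[0,0,0,0,0.5],[0,0,0,0,0.5]]'
```

```text
t: 5.73
ee_pos: [0.5347, 0.119, 0.014]
orientation: [3.138, 0.001, 1.729]
wrist_force: [-9.3, -2.5, 20.0]
grip_width: 0.0502
t: 6.15
ee_pos: [0.5345, 0.1192, 0.0137]
orientation: [3.138, 0.001, 1.729]
wrist_force: [0.0, -0.1, 0.6]
grip_width: 0.0702
```

```bash

python3 -m handwheel '[[0,0,-0.1,0,0.5],[0,0,-0.2,0,0.5],[-0.05,0,-0.3,0,0.5],[-0.1,0,-0.4,0,0.5],[-0.15,0,-0.5,0,0.5],[-0.17,0,-0.5,0,0.5],[-0.17,0,-0.5,0,0.5],[-0.17,0,-0.5,0,0.5]]'
python3 - <<'E'
from h import *
s=env.get_state();np.save('w6.npy',np.r_[s['ee_pos'],s['orientation']])
a=viewer.camera('wrist')[:,:,::-1]
cv2.imwrite('pics/w6c.png',cv2.convertScaleAbs(cv2.resize(a[:240,170:430],None,fx=2.5,fy=2.5,interpolation=cv2.INTER_CUBIC),alpha=1.5))
E
```

```text
t: 6.82
ee_pos: [0.5442, 0.052, 0.213]
orientation: [3.139, 0.0, 1.728]
wrist_force: [-1.2, -0.3, -0.1]
grip_width: 0.0704
```

View pics/w6c.png

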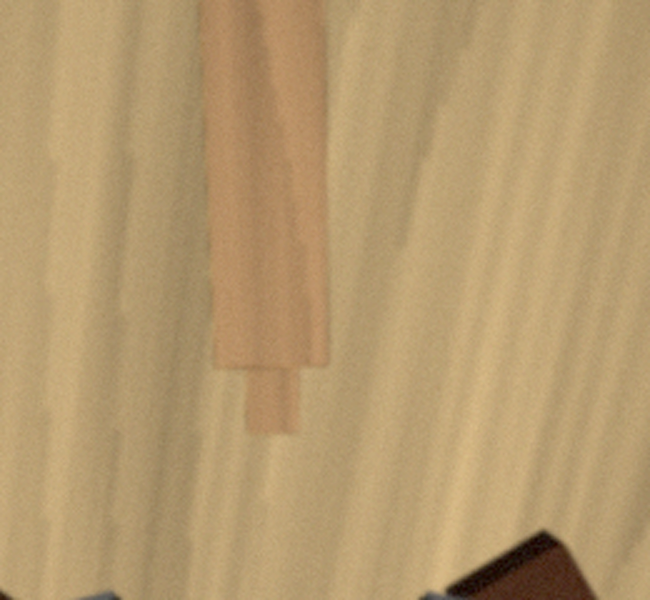

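```bash
python3 - <<'E'
from h import *
np.set_printoptions(precision=4,suppress=True)
v=np.load('w6.npy'); e=ext('wrist',dict(ee_pos=v[:3],orientation=v[3:]))
f=lambda P,z: cast(e,np.array(P)/2.5+(170,0),z)
c=f([(214,366),(330,366)],.04)
L=f([(202,10),(214,360)],.04);Rr=f([(328,10),(330,360)],.04)
for q in(L,Rr): d=q[1]-q[0];print('edge',q,np.arctan2(d[1],d[0]))
sh=c.mean(0)[:2];print('shoulder',c,sh)
t=f([(247,434),(299,432)],.031);print('tip',t.mean(0))
cl=(L+Rr)/2;d=cl[1]-cl[0];a=np.arctan2(d[1],d[0]);u=np.array([np.cos(a),np.sin(a)])
print('yaw',a,np.arctan2(*(t.mean(0)[:2]-sh)[::-1]))
for k in (-.07,):print('origin',sh+k*u)
for b in (-.055,-.06):
  g=sh+(-.07+b)*u; print(b,g); plan([g[0],g[1],.1],a+np.pi)
E
```

```text
edge [[0.4893 0.2353 0.04  ]
 [0.5127 0.1032 0.04  ]] -1.3953108988957639
edge [[0.538  0.243  0.04  ]
 [0.5622 0.111  0.04  ]] -1.3892909741002344
shoulder [[0.5131 0.1006 0.04  ]
 [0.5627 0.1085 0.04  ]] [0.5379 0.1046]
tip [0.5431 0.0748 0.031 ]
yaw -1.3923002828904472 -1.3961856438847597
origin [0.5255 0.1735]
-0.055 [0.5157 0.2276]
plan [0.4429 0.0008 0.2791] -0.0064 at [0.5433 0.0526 0.2116] [ 3.1414 -0.0003  1.7292] t 6.8667
-0.06 [0.5148 0.2325]
plan [0.4554 0.0005 0.2791] -0.0064 at [0.5433 0.0526 0.2116] [ 3.1414 -0.0003  1.7292] t 6.8667
```

```bash
python3 - <<'E'
from h import *
plan([.5166,.2227,.08],1.745)
plan([.5166,.2227,.017],1.745)
E
```

```text
plan [0.4304 0.001  0.3291] -0.005 at [0.5433 0.0526 0.2116] [ 3.1414e+00 -3.0000e-04  1.7292e+00] t 6.8667
plan [0.4304 0.001  0.4866] -0.005 at [0.5433 0.0526 0.2116] [ 3.1414e+00 -3.0000e-04  1.7292e+00] t 6.8667
```

```bash

python3 -m handwheel '[[0.1,0,0.05,-0.005,0.5],[0.2,0,0.1,-0.005,0.5],[0.3,0.001,0.2,-0.005,0.5],[0.4,0.001,0.3,-0.005,0.5],[0.43,0.001,0.33,-0.005,0.5],[0.43,0.001,0.33,-0.005,0.5],[0.43,0.001,0.33,-0.005,0.5]]'
python3 -m handwheel '[[0,0,0.08,0,0.5],[0,0,0.155,0,0.5],[0,0,0.155,0,0.5],[0,0,0.155,0,0.5],[0,0,0.155,0,0.5]]'
python3 - <<'E'
from h import *
plan([.5166,.2227,.017],1.745)
E
```

```text
t: 7.45
ee_pos: [0.5117, 0.2239, 0.0743]
orientation: [-3.131, -0.0, 1.749]
wrist_force: [0.0, -0.1, -0.7]
grip_width: 0.0704
t: 7.87
ee_pos: [0.5128, 0.2235, 0.0144]
orientation: [-3.134, -0.0, 1.748]
wrist_force: [0.3, -0.9, -0.9]
grip_width: 0.0705
plan [-0.0036  0.009  -0.0067] 0.0011 at [0.5128 0.2235 0.0144] [-3.1342e+00 -1.0000e-04  1.7483e+00] t 7.8667
```

```bash

python3 -m handwheel '[[-0.003,0.009,-0.006,0,0.5],[-0.003,0.009,-0.006,0,0.5],[-0.003,0.009,-0.006,0,-1],[-0.003,0.009,-0.006,0,-1],[-0.003,0.009,-0.006,0,-1],[-0.003,0.009,-0.006,0,-1],[-0.003,0.009,-0.006,0,-1],[-0.003,0.009,-0.006,0,-1]]' 30
python3 -m handwheel '[[0,0,-0.03,0,-1],[0,0,-0.06,0,-1],[0,0,-0.1,0,-1],[0,0,-0.1,0,-1],[0,0,-0.1,0,-1]]' 30
python3 - <<'E'
from h import *
a=viewer.camera('scene')[:,:,::-1]
cv2.imwrite('pics/s7.png',cv2.resize(a[130:400,150:500],None,fx=2.2,fy=2.2))
# target: blank origin to station pos (xs), grasp is b behind origin
O=np.array([.5567,-.2160]);y=-1.597;u=np.array([np.cos(y),np.sin(y)])
for xs in (-.095,-.06,.02):
  g=O+(xs-.05)*u; print(xs,g); plan([g[0],g[1],.055],y+np.pi)
E
```

```text
t: 8.53
ee_pos: [0.5162, 0.2229, 0.017]
orientation: [-3.133, 0.0, 1.748]
wrist_force: [-3.5, -1.5, 5.4]
grip_width: 0.0495
t: 8.95
ee_pos: [0.5175, 0.2233, 0.0583]
orientation: [-3.136, -0.0, 1.748]
wrist_force: [0.5, -0.2, -3.4]
grip_width: 0.0497
-0.095 [ 0.5604991  -0.07104978]
plan [-0.7431 -0.0217  0.0054] 0.0649 at [0.5166 0.2231 0.0571] [-3.1337e+00 -1.0000e-04  1.7484e+00] t 9.0
-0.06 [ 0.55958207 -0.10603776]
plan [-0.8288 -0.0394  0.0056] 0.0649 at [0.5166 0.2231 0.0571] [-3.1337e+00 -1.0000e-04  1.7484e+00] t 9.0
0.02 [ 0.55748602 -0.1860103 ]
plan [-1.0247 -0.0799  0.0059] 0.0649 at [0.5166 0.2231 0.0571] [-3.1337e+00 -1.0000e-04  1.7484e+00] t 9.0
```

View pics/s7.png

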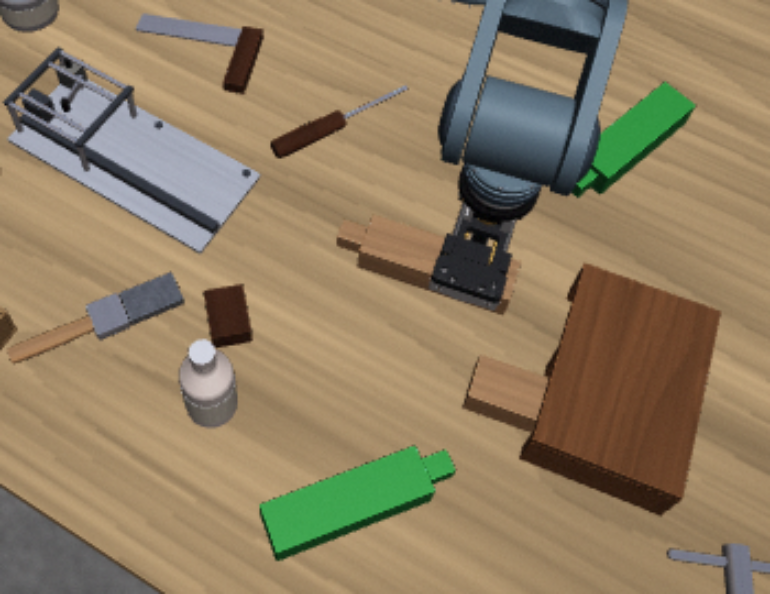

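```bash

python3 -m handwheel '[[-0.07,-0.003,0,0.005,-1],[-0.15,-0.006,0,0.012,-1],[-0.23,-0.01,0,0.02,-1],[-0.31,-0.013,0,0.03,-1],[-0.39,-0.017,0,0.035,-1],[-0.47,-0.02,0,0.045,-1],[-0.55,-0.024,0,0.05,-1],[-0.63,-0.028,0,0.06,-1],[-0.7,-0.03,0,0.065,-1],[-0.743,-0.032,0,0.065,-1]]' 30
python3 -m handwheel '[[0,0,0,0,-1],[0,0,0,0,-1]]' 30
python3 - <<'E'
from h import *
a=viewer.camera('top')[:,:,::-1]
cv2.imwrite('pics/t8.png',cv2.convertScaleAbs(cv2.resize(a[130:260,220:440],None,fx=3.5,fy=3.5,interpolation=cv2.INTER_CUBIC),alpha=1.4))
a=viewer.camera('scene')[:,:,::-1]
cv2.imwrite('pics/s8.png',cv2.convertScaleAbs(cv2.resize(a[130:300,120:340],None,fx=3.5,fy=3.5,interpolation=cv2.INTER_CUBIC),alpha=1.4))
O=np.array([.5567,-.2160]);y=-1.597;u=np.array([np.cos(y),np.sin(y)]);n=np.array([-u[1],u[0]])
g=O+(-.095-.05)*u-.003*n; plan([g[0],g[1],.028],y+np.pi)
E
```

```text
t: 9.83
ee_pos: [0.556, -0.0743, 0.0562]
orientation: [-3.133, 0.002, 1.542]
wrist_force: [-0.9, 0.9, -2.6]
grip_width: 0.0499
t: 10.0
ee_pos: [0.5551, -0.0748, 0.055]
orientation: [-3.13, 0.001, 1.539]
wrist_force: [0.1, 0.5, -3.2]
grip_width: 0.0499
plan [0.0059 0.0066 0.068 ] -0.0009 at [ 0.5551 -0.0733  0.0552] [-3.1307e+00  6.0000e-04  1.5419e+00] t 10.1
```

View pics/t8.png

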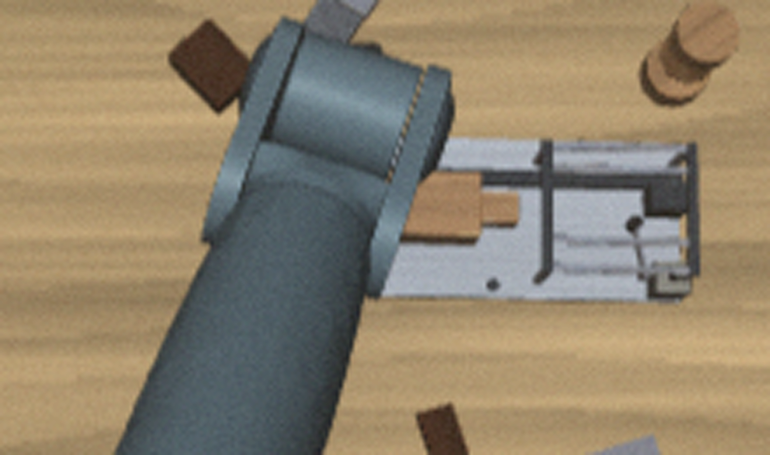

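View pics/s8.png

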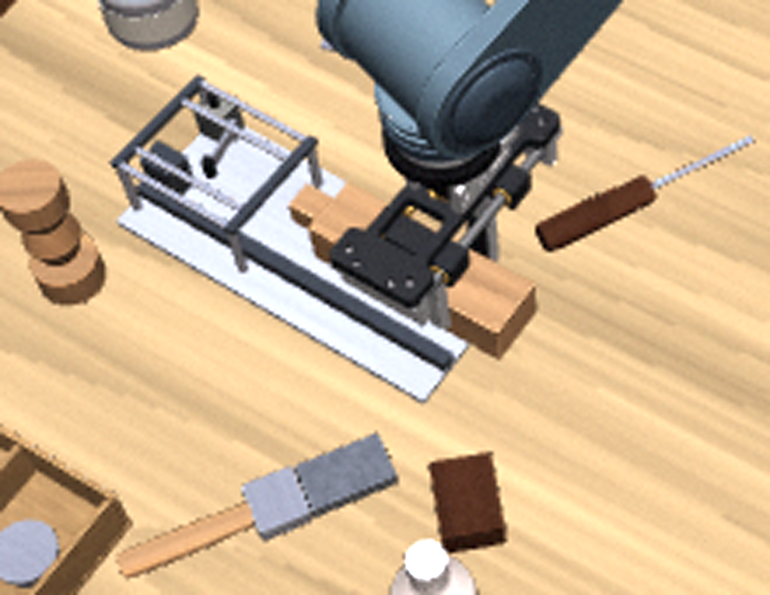

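```bash

python3 -m handwheel '[[0,0.003,0.03,0,-1],[0,0.003,0.055,0,-1],[0,0.003,0.068,0,-1],[0,0.003,0.068,0,-1],[0,0.003,0.068,0,-1]]' 30
python3 - <<'E'
from h import *
s=env.get_state();print(s['wrist_force'])
O=np.array([.5567,-.2160]);y=-1.597;u=np.array([np.cos(y),np.sin(y)]);n=np.array([-u[1],u[0]])
d=s['ee_pos'][:2]-O;print('station grasp',d@u,d@n)
for xs,yy in ((-.06,-.002),(0,-.001),(.02,-.001)):
  g=O+(xs-.05)*u+yy*n; plan([g[0],g[1],.027],y+np.pi)
E
```

```text
t: 10.52
ee_pos: [0.5555, -0.0727, 0.0273]
orientation: [-3.129, 0.0, 1.543]
wrist_force: [0.3, -0.0, -3.8]
grip_width: 0.05
[ 3.22938180e-01 -1.66162577e-03 -3.80883114e+00]
station grasp -0.14318911255065134 -0.004933374783859325
plan [-0.083   0.0075  0.0006] -0.0006 at [ 0.5555 -0.0727  0.0273] [-3.1293e+00  2.0000e-04  1.5426e+00] t 10.5167
plan [-0.233   0.0103  0.0006] -0.0006 at [ 0.5555 -0.0727  0.0273] [-3.1293e+00  2.0000e-04  1.5426e+00] t 10.5167
plan [-0.283   0.0104  0.0006] -0.0006 at [ 0.5555 -0.0727  0.0273] [-3.1293e+00  2.0000e-04  1.5426e+00] t 10.5167
```

```bash

python3 -m handwheel '[[-0.04,0.002,0,0,-1],[-0.08,0.004,0,0,-1],[-0.12,0.006,0,0,-1],[-0.16,0.007,0,0,-1],[-0.2,0.008,0,0,-1],[-0.23,0.008,0,0,-1],[-0.23,0.008,0,0,-1],[-0.23,0.008,0,0,-1]]' 30
python3 - <<'E'
from h import *
s=env.get_state();print(s['wrist_force'])
O=np.array([.5567,-.2160]);y=-1.597;u=np.array([np.cos(y),np.sin(y)]);n=np.array([-u[1],u[0]])
d=s['ee_pos'][:2]-O;print('station grasp',d@u,d@n)
plan(list(O+(-.03)*u)+[.027],y+np.pi)
a=viewer.camera('top')[:,:,::-1]
cv2.imwrite('pics/t9.png',cv2.convertScaleAbs(cv2.resize(a[150:230,290:430],None,fx=5.5,fy=5.5,interpolation=cv2.INTER_CUBIC),alpha=1.4))
E
```

```text
t: 11.18
ee_pos: [0.5561, -0.165, 0.0273]
orientation: [-3.129, -0.0, 1.542]
wrist_force: [-0.4, -0.3, -3.1]
grip_width: 0.05
[-0.35731566 -0.26739665 -3.13509906]
station grasp -0.05099618377610035 -0.0019335073822451697
plan [-0.0525  0.005   0.0006] -0.001 at [ 0.5561 -0.165   0.0273] [-3.1294e+00 -1.0000e-04  1.5416e+00] t 11.1833
```

View pics/t9.png

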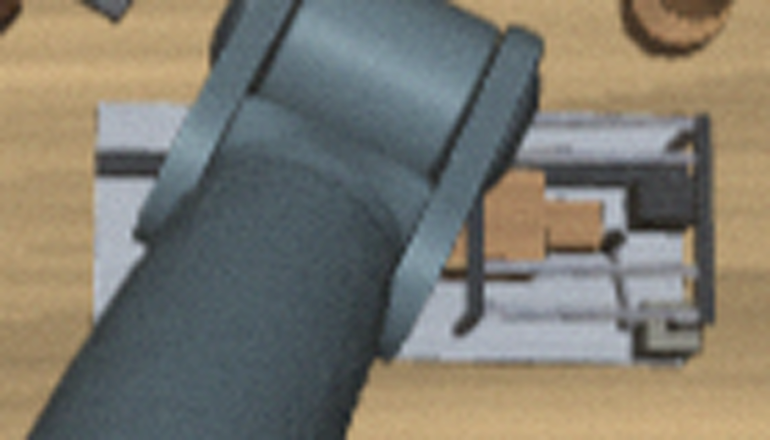

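```bash

python3 -m handwheel '[[-0.01,0.002,0.005,0,-1],[-0.02,0.004,0.006,0,-1],[-0.03,0.005,0.006,0,-1],[-0.04,0.006,0.006,0,-1],[-0.046,0.006,0.006,0,-1],[-0.05,0.006,0.006,0,-1],[-0.053,0.006,0.006,0,-1],[-0.053,0.006,0.006,0,-1]]' 30
python3 - <<'E'
from h import *
s=env.get_state();print(s['wrist_force'])
O=np.array([.5567,-.2160]);y=-1.597;u=np.array([np.cos(y),np.sin(y)]);n=np.array([-u[1],u[0]])
d=s['ee_pos'][:2]-O;print('station grasp',d@u,d@n)
a=viewer.camera('top')[:,:,::-1]
cv2.imwrite('pics/t10.png',cv2.convertScaleAbs(cv2.resize(a[150:230,290:430],None,fx=5.5,fy=5.5,interpolation=cv2.INTER_CUBIC),alpha=1.4))
a=viewer.camera('scene')[:,:,::-1]
cv2.imwrite('pics/s10.png',cv2.convertScaleAbs(cv2.resize(a[140:250,140:290],None,fx=5,fy=5,interpolation=cv2.INTER_CUBIC),alpha=1.4))
E
```

```text
t: 11.9
ee_pos: [0.5561, -0.1809, 0.0251]
orientation: [-3.123, -0.009, 1.542]
wrist_force: [-8.2, 14.6, 11.1]
grip_width: 0.0496
[-8.15539428 14.59468209 11.09865035]
station grasp -0.03503783303932641 -0.001532177584969882
```

View pics/t10.png

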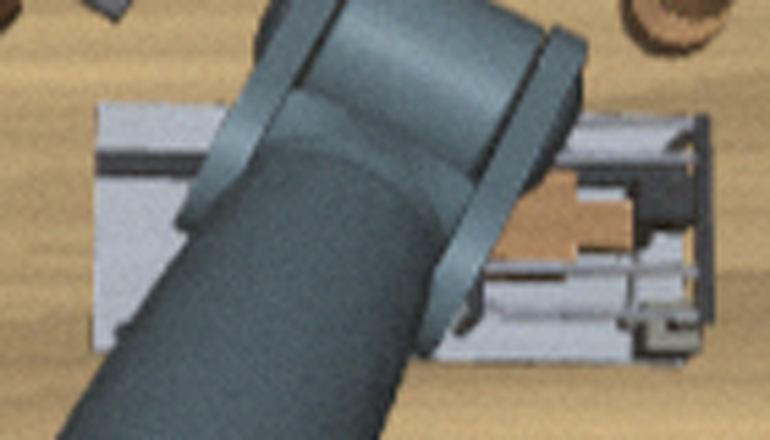

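View pics/s10.png

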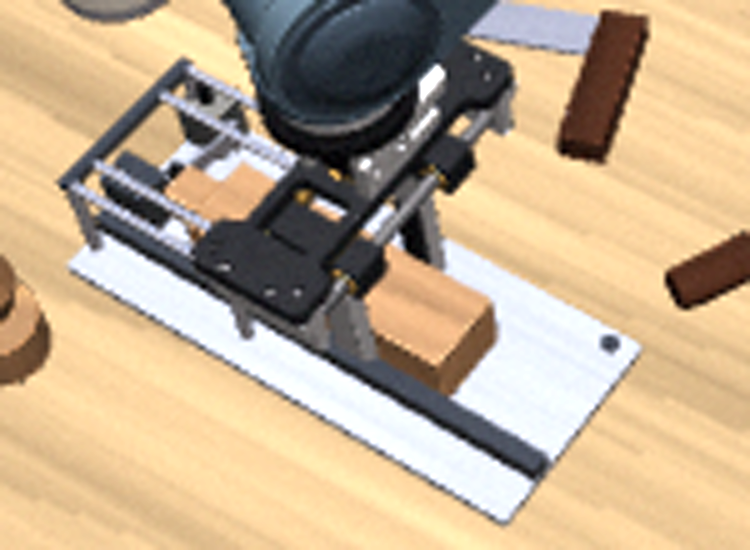

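```bash

python3 -m handwheel '[[0,0,0,0,-1],[0,0,0,0,0.5],[0,0,0,0,0.5],[0,0,0,0,0.5],[0,0,0,0,0.5]]'
python3 -m handwheel '[[0,0,-0.1,0,0.5],[0,0,-0.2,0,0.5],[0,0,-0.3,0,0.5],[0,0,-0.4,0,0.5],[-0.1,0,-0.5,0,0.5],[-0.2,0,-0.5,0,0.5],[-0.25,0,-0.5,0,0.5],[-0.25,0,-0.5,0,0.5]]'
python3 - <<'E'
from h import *
s=env.get_state();np.save('w11.npy',np.r_[s['ee_pos'],s['orientation']])
a=viewer.camera('wrist')[:,:,::-1]
cv2.imwrite('pics/w11c.png',cv2.convertScaleAbs(cv2.resize(a[:240,170:430],None,fx=2.5,fy=2.5,interpolation=cv2.INTER_CUBIC),alpha=1.5))
E
```

```text
t: 12.42
ee_pos: [0.5566, -0.1813, 0.0254]
orientation: [-3.124, -0.008, 1.542]
wrist_force: [0.1, 0.0, 1.0]
grip_width: 0.0698
t: 13.08
ee_pos: [0.5573, -0.2883, 0.2264]
orientation: [-3.127, -0.004, 1.537]
wrist_force: [0.5, 0.3, -0.3]
grip_width: 0.0705
```

View pics/w11c.png

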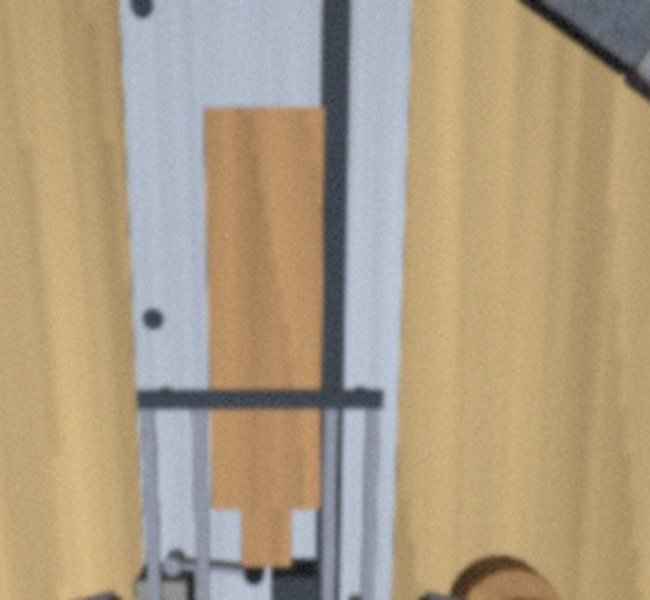

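```bash
python3 - <<'E'
from h import *
np.set_printoptions(precision=4,suppress=True)
v=np.load('w11.npy'); e=ext('wrist',dict(ee_pos=v[:3],orientation=v[3:]))
f=lambda P,z: cast(e,np.array(P)/2.5+(170,0),z)
O=np.array([.5567,-.2160]);y=-1.597;u=np.array([np.cos(y),np.sin(y)]);n=np.array([-u[1],u[0]])
S=lambda P,z:(f(P,z)[:,:2]-O)@np.array([u,n]).T*1e3
print('tail',S([(204,108),(325,108)],.048))
print('right edge',S([(324,120),(322,300),(321,380),(320,490)],.048))
print('left edge',S([(204,120),(208,300),(210,480)],.048))
print('shoulder',S([(212,508),(320,508)],.048)); print('tip',S([(242,566),(291,566)],.039))
print('fence top/inner',S([(323,20),(322,90)],.02),'fence outer',S([(350,20),(344,380)],.02))
print('plate edges',S([(122,40),(411,40)],.008),S([(135,380),(400,380)],.008))
print('stop top edge',S([(274,577),(318,577)],.044),S([(274,560)],.008),'guard bar',S([(140,391),(382,391)],.068))
print(np.degrees(np.arctan2(*0*u)) )
E
python3 - <<'E'
import cv2
a=cv2.imread('pics/w11c.png')
cv2.imwrite('pics/w11d.png',cv2.resize(a[480:600,130:430],None,fx=2.6,fy=2.6,interpolation=cv2.INTER_CUBIC))
E
```

```text
tail [[-84.9999 -25.1795]
 [-84.4465  24.3223]]
right edge [[-79.9617  23.9543]
 [ -8.9223  23.7296]
 [ 25.0605  23.5731]
 [ 74.4814  23.5164]]
left edge [[-80.503  -25.3   ]
 [ -9.315  -25.4784]
 [ 69.6199 -26.5884]]
shoulder [[ 82.6815 -25.9951]
 [ 82.8844  23.5817]]
tip [[113.176  -13.1061]
 [113.2446  10.3698]]
fence top/inner [[-125.9744   24.5682]
 [ -98.619    24.3671]] fence outer [[-125.8289   36.1742]
 [  26.773    35.8716]]
plate edges [[-123.1795  -64.7058]
 [-121.6002   64.3855]] [[ 26.8061 -65.9882]
 [ 27.6578  64.2034]]
stop top edge [[117.164    2.2517]
 [117.2201  23.0908]] [[119.2225   1.9169]] guard bar [[ 27.937  -53.192 ]
 [ 28.5789  48.0717]]
-180.0
```

View pics/w11d.png

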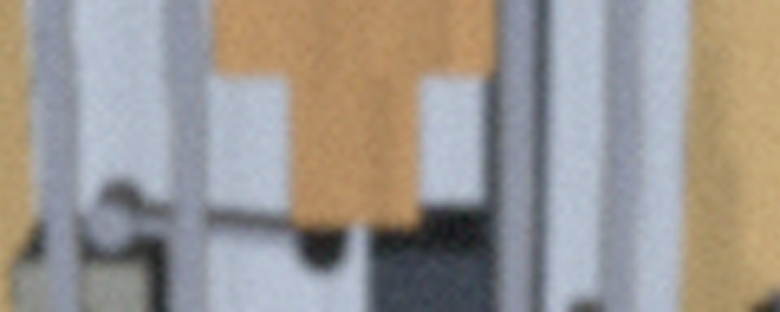

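```bash
python3 - <<'E'
from h import *
O=np.array([.5567,-.2160]);y=-1.597;u=np.array([np.cos(y),np.sin(y)]);n=np.array([-u[1],u[0]])
plan(list(O-.125*u+.006*n)+[.12],y+np.pi)
E
```

```text
plan [0.4845 0.0111 0.266 ] -0.0019 at [ 0.557  -0.2855  0.2251] [-3.125  -0.007   1.5385] t 13.1333
```

```bash

python3 -m handwheel '[[0.1,0.011,0.03,-0.002,-1],[0.2,0.011,0.06,-0.002,-1],[0.3,0.011,0.1,-0.002,-1],[0.4,0.011,0.15,-0.002,-1],[0.485,0.011,0.2,-0.002,-1],[0.485,0.011,0.266,-0.002,-1],[0.485,0.011,0.266,-0.002,-1],[0.485,0.011,0.266,-0.002,-1]]'
python3 - <<'E'
from h import *
O=np.array([.5567,-.2160]);y=-1.597;u=np.array([np.cos(y),np.sin(y)]);n=np.array([-u[1],u[0]])
plan(list(O-.12*u+.006*n)+[.03],y+np.pi)
E
```

```text
t: 13.8
ee_pos: [0.5646, -0.0896, 0.1186]
orientation: [-3.121, -0.008, 1.546]
wrist_force: [0.9, -0.2, 0.6]
grip_width: 0.0209
plan [-0.0184  0.008   0.2211] 0.0006 at [ 0.5646 -0.0896  0.1186] [-3.1214 -0.0084  1.5463] t 13.8
```

```bash

python3 -m handwheel '[[-0.005,0.007,0.08,0,-1],[-0.01,0.007,0.16,0,-1],[-0.015,0.007,0.22,0,-1],[-0.015,0.007,0.22,0,-1],[-0.015,0.007,0.22,0,-1]]'
python3 - <<'E'
from h import *
O=np.array([.5567,-.2160]);y=-1.597;u=np.array([np.cos(y),np.sin(y)]);n=np.array([-u[1],u[0]])
d=env.get_state()['ee_pos'][:2]-O;print(d@u,d@n)
plan(list(O-.088*u+.006*n)+[.03],y+np.pi)
E
```

```text
t: 14.22
ee_pos: [0.5658, -0.0958, 0.0312]
orientation: [-3.121, -0.008, 1.545]
wrist_force: [-1.0, -0.2, 1.0]
grip_width: 0.0008
-0.12042617314076995 0.005949569389823939
plan [-0.0811  0.0002  0.0024] 0.0001 at [ 0.5658 -0.0958  0.0312] [-3.1213 -0.0084  1.5449] t 14.2167
```

Push in small rows up to the estimated home position, then check the force.

```bash

python3 -m handwheel '[[-0.03,0,0,0,-1],[-0.05,0,0,0,-1],[-0.06,0,0,0,-1],[-0.065,0,0,0,-1],[-0.07,0,0,0,-1],[-0.075,0,0,0,-1],[-0.078,0,0,0,-1],[-0.08,0,0,0,-1],[-0.08,0,0,0,-1]]'
python3 -m handwheel '[[-0.004,0,0,0,-1],[-0.008,0,0,0,-1],[-0.008,0,0,0,-1]]'
python3 - <<'E'
from h import *
O=np.array([.5567,-.2160]);y=-1.597;u=np.array([np.cos(y),np.sin(y)]);n=np.array([-u[1],u[0]])
d=env.get_state()['ee_pos'][:2]-O;print(d@u,d@n)
E
```

```text
t: 14.97
ee_pos: [0.5661, -0.124, 0.0325]
orientation: [-3.123, -0.015, 1.544]
wrist_force: [0.7, 16.4, 10.2]
grip_width: 0.0003
t: 15.22
ee_pos: [0.5662, -0.1239, 0.0329]
orientation: [-3.123, -0.022, 1.543]
wrist_force: [1.2, 13.9, 5.1]
grip_width: 0.0003
-0.09227753506709226 0.007082578601976941
```

```bash

python3 -m handwheel '[[0.03,0,0,0,-1],[0.06,0,-0.05,0,-1],[0.06,0,-0.15,0,-1],[0.06,0,-0.25,0,-1],[0.06,0,-0.3,0,-1],[0.06,0,-0.3,0,-1]]'
python3 - <<'E'
from h import *
a=viewer.camera('top')[:,:,::-1]
cv2.imwrite('pics/t12.png',cv2.convertScaleAbs(cv2.resize(a[160:225,350:430],None,fx=9,fy=9,interpolation=cv2.INTER_CUBIC),alpha=1.4))
O=np.array([.5567,-.2160]);y=-1.597;u=np.array([np.cos(y),np.sin(y)]);n=np.array([-u[1],u[0]])
plan(list(O+.13*u+.006*n)+[.22],y+np.pi)
E
```

```text
t: 15.72
ee_pos: [0.5725, -0.1041, 0.1599]
orientation: [-3.133, -0.017, 1.544]
wrist_force: [0.3, 0.2, 0.5]
grip_width: 0.0005
plan [-0.6041 -0.0144 -0.1697] -0.0003 at [ 0.5708 -0.1035  0.1565] [-3.1286 -0.0184  1.5435] t 15.7667
```

View pics/t12.png

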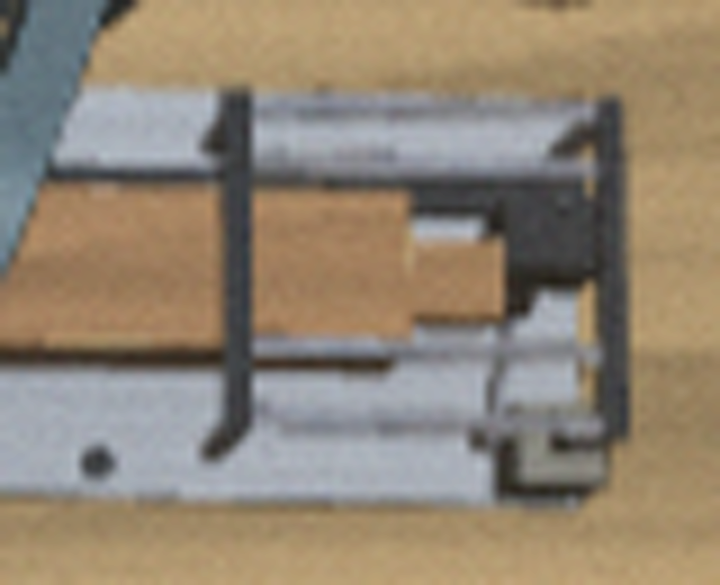

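```bash

python3 -m handwheel '[[-0.1,-0.014,-0.1,0,-1],[-0.2,-0.014,-0.17,0,-1],[-0.3,-0.014,-0.17,0,-1],[-0.4,-0.014,-0.17,0,-1],[-0.5,-0.014,-0.17,0,-1],[-0.6,-0.014,-0.17,0,-1],[-0.6,-0.014,-0.17,0,-1],[-0.6,-0.014,-0.17,0,-1],[-0.6,-0.014,-0.17,0,-1]]'
python3 - <<'E'
from h import *
s=env.get_state();np.save('w13.npy',np.r_[s['ee_pos'],s['orientation']])
a=viewer.camera('wrist')[:,:,::-1]
cv2.imwrite('pics/w13c.png',cv2.convertScaleAbs(cv2.resize(a[:240,170:430],None,fx=2.5,fy=2.5,interpolation=cv2.INTER_CUBIC),alpha=1.5))
cv2.imwrite('pics/w13d.png',cv2.convertScaleAbs(cv2.resize(a[110:220,210:340],None,fx=5.5,fy=5.5,interpolation=cv2.INTER_CUBIC),alpha=1.7))
E
```

```text
t: 16.52
ee_pos: [0.5586, -0.344, 0.2179]
orientation: [-3.126, -0.021, 1.542]
wrist_force: [0.1, 0.6, -0.6]
grip_width: 0.0005
```

View pics/w13c.png

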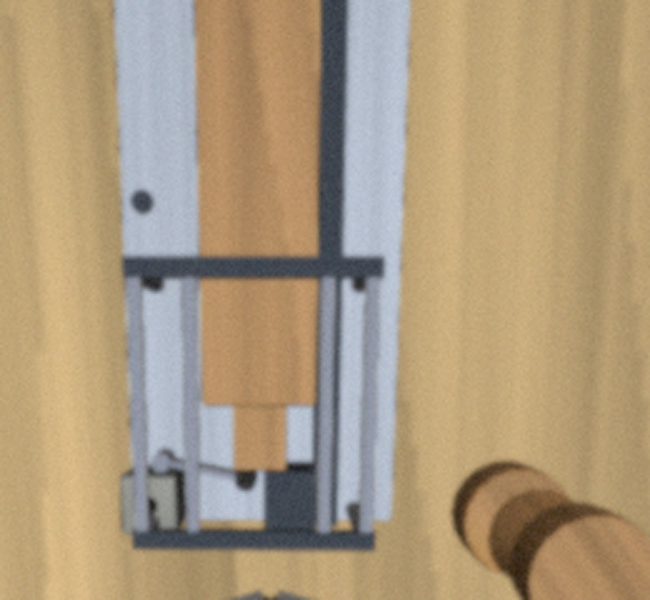

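View pics/w13d.png

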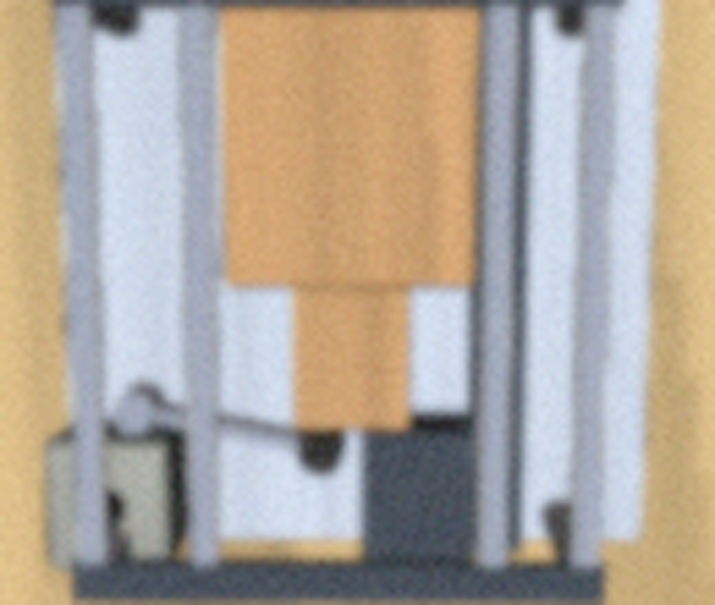

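```bash
python3 - <<'E'
from h import *
np.set_printoptions(precision=2,suppress=True)
v=np.load('w13.npy'); e=ext('wrist',dict(ee_pos=v[:3],orientation=v[3:]))
O=np.array([.5567,-.2160]);y=-1.597;u=np.array([np.cos(y),np.sin(y)]);n=np.array([-u[1],u[0]])
S=lambda P,z:(cast(e,np.array(P)/2.5+(170,0),z)[:,:2]-O)@np.array([u,n]).T*1e3
D=lambda P,z:(cast(e,np.array(P)/5.5+(210,110),z)[:,:2]-O)@np.array([u,n]).T*1e3
r=S([(320,20),(319,150),(318,250),(316,395)],.048); l=S([(194,20),(198,150),(200,250),(203,395)],.048)
print('right',r,'left',l); 
for q in(r,l): print('yaw',np.polyfit(q[:,0],q[:,1],1)[0])
print('shoulder',D([(225,286),(476,286)],.048),'tip',D([(295,430),(411,430)],.039),'stop top',D([(365,435),(470,435)],.044),'stop bottom',D([(440,413)],.008))
print('fence bottom in',D([(472,350)],.008),'fence out top',D([(524,100),(518,500)],.02),S([(346,20),(342,240)],.02))
print('plate',S([(117,50),(409,50)],.008))
for z in(.03,.036):
  p,q=D([(143,400),(320,450)],z);w=q-p;print('lever',p,q,np.hypot(*w),np.arctan2(w[0],w[1])+np.arcsin(.2))
E
```

```text
right [[-62.01  23.45]
 [-14.68  23.61]
 [ 23.94  23.64]
 [ 83.7   23.45]] left [[-62.42 -26.15]
 [-14.97 -25.62]
 [ 23.74 -25.63]
 [ 83.64 -25.61]]
yaw -6.645775662632803e-05
yaw 0.0032806878111331693
shoulder [[ 87.95 -26.02]
 [ 88.    23.65]] tip [[118.12 -13.03]
 [118.11  10.94]] stop top [[118.37   1.54]
 [118.37  22.93]] stop bottom [[119.06  17.61]]
fence bottom in [[104.97  24.62]] fence out top [[ 51.59  34.42]
 [136.53  34.55]] [[-71.93  35.65]
 [ 16.6   35.55]]
plate [[-65.12 -64.6 ]
 [-64.14  64.46]]
lever [113.11 -45.67] [123.8   -8.32] 38.85113287259892 0.47989862935945315
lever [112.29 -44.78] [122.8   -8.04] 38.216535867015715 0.47989862935945393
```

```bash
python3 - <<'E'
from h import *
a=viewer.camera('scene')[:,:,::-1]
cv2.imwrite('pics/s14.png',cv2.resize(a[100:400,50:500],None,fx=1.7,fy=1.7,interpolation=cv2.INTER_CUBIC))
E
```

```text
(no output)
```

View pics/s14.png

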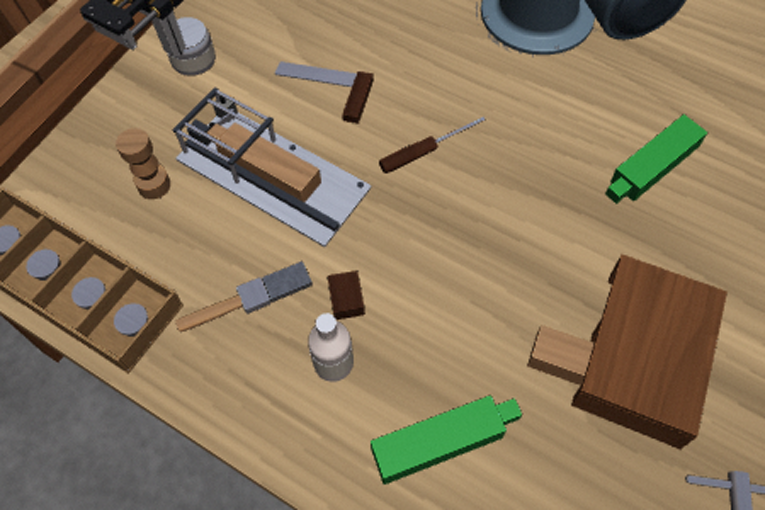

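```bash
python3 -c "
from plant import env
print(env.get_state()['wrist_force']);print(env.job_done())"
```

```text
[-0.72899907  0.33409492  0.29530371]
the job is handed in; nothing more can be done
None
```

The tenoned blank is in the boring station, home against the end stop, and the job was handed in at about 17 s of the 56 s. No verdict is reported.

I drew the blank out by its exposed end and let go of it on the bench with its tail about 60 mm clear of the rack mouth. I then took it again 50 mm behind its middle and fed it under the guard. After that first feed it measured about 4 mm short of the stop, even though the wrist had already shown 15 N. I let go and pushed the tail home with closed fingers until it stopped at about 16 N.

Last checks, from the wrist camera:

| Check | Measured | Limit |
|---|---|---|
| Tenon end against the stop | 118.1 mm, stop face at 118.4 mm in the same picture | within 4 mm |
| Off parallel to the fence | about 0.003 rad | 0.04 rad |
| Centre line off flush | about 1 mm | 4 mm |
| Lever angle | about 0.48 rad, coarse | above 0.31 rad |

- **Stop position:** the picture puts the stop's face at 118.4 mm, though it is given as 120 mm. I read that as a calibration offset of about 2 mm, so the tenon's end is judged against the stop in the same picture.
- **Lever:** about 0.4 rad was expected with the blank home, so I only trust that the lever is well pressed back.
- **Flatness:** I judged this by eye in the scene picture and did not measure it.
- **Everything else:** the plain bar and the other things on the bench looked unmoved. The gripper was well clear of them, and the wrist force was near zero.

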